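Press the catch, let the lid spring open, put the garlic in the keeper

TASK

Open the garlic keeper by gently pressing down the thumb pad of its catch until the lid lets go, and keep clear of the lid so that it springs fully open by itself. Then take the garlic bulb from the worktop, set it down gently on the floor of the keeper without dropping it, and leave it there with the lid standing open and the other things undisturbed.

Things in the scene. Friction and masses are not known exactly. Their poses are not given: they have to be found in the camera images.
- box: garlic keeper: open white box 130 (x) x 160 (y) x 70 (z) mm, walls and floor 4 mm, screwed to the worktop. Origin: centre of its underside, z up. Its -x side is the front with the catch, its +x side has the lid's hinge. Push it, its catch or its lid nowhere with more than 20 N.
- catch_ref (a point): fixed on the box at (-107, 0, 70) mm, on the vertical centre line of the thumb pad (domed steel button, 22 mm diameter, 8 mm high, on an upright screw). It does not show the pad's height: the screw was left at an arbitrary setting, the pad's top is 65 to 85 mm above the worktop and is not measured. Feel for it from above, at about 10 mm/s.
- catch_pivot (a point): pivot of the catch, a grey rocker lever before the front wall, at (-78, 0, 56) mm of the box; it turns about y. Its front arm carries the thumb pad, its hook holds the lid's tongue. Pressing the pad down meets 3 to 5 N at once, frees the lid after 5 to 6.5 mm at 7 to 10 N and meets a hard stop at about 7.5 mm. It springs back when let go.
- box_floor (a point): centre of the keeper's inner floor, 1 mm above the floor; inner space 122 (x) x 152 (y) x 66 mm deep; axes as the box. Wall cabinets hang 0.53 m above the worktop just behind the keeper, so keep the tool point below about 0.2 m here
- lid_panel: flat grey lid, 134 x 164 x 6 mm, on the rim when shut (top 76 mm above the worktop). Origin: on the hinge line (box -> 69, 0, 70 mm); the panel reaches from it along its own -x. Once freed, a damped spring raises it in under 1 s; its front edge swings up and back, away from the thumb pad. The hand must not touch it while it opens.
- lid (a joint): lid angle, rad: 0 shut (about 0.01 when held by the catch), grows as it opens, rests at its stop at 1.75 (leaning slightly back past upright)
- garlic: white garlic bulb, about 60 x 57 mm and 58 mm high with a narrow neck at the top, standing loose on the worktop at any yaw. Origin: centre of its underside; z up. Best gripped from above at about 25 mm over its underside, where it is widest, with a light grip of about 20 N
- lemon: lemon, 78 x 55 x 56 mm, a bystander behind the work. Origin: centre of its underside
- kitchen_timer: round clockwork kitchen timer, 65 mm across, 52 mm high, a bystander. Origin: centre of its underside
- mug: white mug, 89 mm across, 98 mm high, a bystander. Origin: centre of its underside
Not all that is in view belongs to the job. What is shaped like the garlic but purple is not meant.

How it is judged:
By the outcome, as a careful person would: the job done as asked, in the order asked, and still so for the second after the job is handed in, with the robot touching nothing.
It also fails if it takes over 53 s, if anything falls off the work surface, if the arm or the gripper's body presses on something with over 40 N, if the wrist force passes 120 N, or if a joint passes its speed limit or range.

ROBOT

A 6-joint arm with a two-finger parallel gripper is mounted at the origin on a cart in front of the work surface, level with it; the furniture and walls round the work are solid. World frame = base frame: x ahead of the robot, y to its left, z up, the work surface at z = 0. Lengths are in m, angles in degrees, forces in N, time in s.
With the tool pointing down it reaches from about 0.375 to 0.9 m from the base axis. Payload 3.1 kg.
Tool frame: the origin (TCP) lies between the finger pads, 19 mm behind the fingertips; this is the grasp point; z points along the fingers, y is the line along which they close (so a half turn about z gives the same grasp; the last joint's range is limited). The gripper opens to 87 mm and grips with 3 to 60 N. Pads are 19 mm wide; open, the fingers measure 117 mm over their backs; the gripper's body (75 mm by 190 mm) begins 51 mm behind the grasp point.
Start: joints at [59.788, 30.224, 82.088, -0, 67.689, -10.227], TCP at [0.214, 0.587, 0.241] pointing down, gripper open.
Joint ranges: [-176.69, 176.69], [-43.24, 126.21], [12.49, 139.97], [-82, 262], [0, 151.66], [-163.58, 163.58]. Speed limits (degrees/s): [159.86, 159.86, 180, 180, 180, 180].

INTERFACE

Orientations are given as a 3x3 rotation matrix whose columns are the frame's x, y, z axes.
In Python, from rig import bot, imaging, finder gives the robot as it stands. The module is installed in compiled form; this text tells all that it offers.
- The arm moves only by the tool play_rows, never from a script. Its argument "motion" is a list that holds one entry, the list of rows, each a list of 6 numbers: the shift along the tool's x, y, z in m, then the turn, a rotation vector about the tool's x, y, z in degrees. In form: [[[dx, dy, dz, wx, wy, wz], ...]]. A call has 1 to 8 rows; each row is the pose to reach, as a shift and turn from the pose commanded when the call began, along the tool's axes at that moment; what a row does not reach only later rows make up. A row lasts 1/12 s, in which the tool goes at most 41.7 mm and 7.16 degrees, less where a joint would pass 70% of its speed; a pose out of reach is approached as far as the arm can. A call with a gripper value outside its range is refused whole. "fingers" is the finger opening in m, from 0 to 0.087, set as the call begins (left out, the last holds). The fingers move at their own pace and stop on an object; the grip force is fixed at half the most. Time passes only in rows, so rows that repeat a pose let the fingers close. It gives the time, the measured TCP pose, the force, the opening and the grip force at its end, in the units of the state.
- bot.read_state(): the state, without advancing time (a new reading comes with each control period).
- imaging.capture(name): name is "side" or "top" or "wrist"; returns a dict with "frame" (420x560x3 uint8, red, green, blue), "camera_matrix" (3x3 intrinsics, pixels), "R" (3x3) and "t" (3): a world point X has camera coordinates R X + t. Camera axes: x right, y down, z forward; pixel columns grow to the right and rows downward; lengths in m; the calibration is good to about 2 mm. A picture is of the moment at which its call begins. There is no depth.
- bot.hand_in(): hands the job in; it is judged then, once.
Trained networks look in the newest picture that a camera, given by its name, has taken for a name from the list of things; names that differ only in an ending like _2 or _b are one class to them, and where a whole thing is asked for, a point or a joint stands for the part that bears it (a point fixed in the world has none). Each returns a list of dicts, best first, with "confidence" (0 to 1); they miss things now and then, are a little off and sometimes report something else, mostly with a low value. They report only what shows in the picture. A call takes as long as a camera call. They do not tell look-alikes from the thing itself.
- finder.recognise(camera, name): "at" ([x, y, z] in m, in world coordinates, good to about 4 mm: the middle of the surface that is visible of it).
- finder.outline_of(camera, name): "pixels" (420x560 bool, what is visible of it).
The state is a dict: "time_s": time; "joint_positions": joint angles; "qvel": joint speeds; "tau": joint torques, N m; "position": TCP position; "tcp_rot": TCP orientation; "force": force on the tool from outside, world axes, zero at the start; "moment": the same for the moment, N m; "opening": opening from 0.0 (shut) to 1.0 (fully open); "grasp_force": force on a finger pad.
Only numpy, scipy, OpenCV 4.12 (cv2) and the standard library are available. Lean on these libraries where they do the work, as an engineer would, in place of code of your own. Each camera call takes 0.05 s, during which the arm holds its last target. There are 200 camera calls.

## Working session

There is one attempt and no reset: what is moved stays moved. The work goes in short steps, Python scripts to look and compute and a tool call to move; the robot and the scene stay as the last step left them, time stands still between calls to the robot, and variables do not carry over. Pictures are saved under pics/ and viewed, at most 10 in all, crops included, and the job is handed in when it is done.

Besides the shell and the picture viewer there is one more tool, called after "Call:" as a command line: name --argument value ..., lists and objects as JSON in quotes. play_rows: Moves the arm, as the interface text tells. Its arguments: {"type":"object","properties":{"motion":{"type":"array"},"fingers":{"type":"number"}},"required":["motion"]}

```bash
mkdir -p pics; python3 - <<'E'
from rig import bot, imaging, finder
import cv2, numpy as np
s=bot.read_state(); print(s['time_s'],s['position'],np.round(s['tcp_rot'],3).tolist(),s['force'])
ims=[]
for c in ['top','side']:
    d=imaging.capture(c); ims.append(d['frame'])
    for n in ['box','lid_panel','catch_pivot','garlic','lemon','kitchen_timer','mug','catch_ref']:
        for r in finder.recognise(c,n)[:3]:
            X=np.array(r['at']); p=d['camera_matrix']@(d['R']@X+d['t']); print(c,n,round(r['confidence'],2),np.round(X,3),np.round(p[:2]/p[2]))
    cv2.imwrite(f'pics/{c}0.png',d['frame'][:,:,::-1])
E
```

```text
0.0 [0.21322327 0.58676579 0.24027637] [[-0.94, 0.342, -0.001], [0.342, 0.94, -0.002], [0.0, -0.002, -1.0]] [ 0.21518921 -0.23781046  0.01456134]
top box 0.94 [0.571 0.11  0.082] [208. 228.]
top lid_panel 0.83 [0.578 0.114 0.08 ] [207. 224.]
top catch_pivot 0.78 [0.575 0.113 0.08 ] [207. 226.]
top garlic 0.95 [ 0.564 -0.048  0.041] [287. 232.]
top garlic 0.64 [ 0.539 -0.152  0.038] [337. 244.]
top lemon 0.55 [0.764 0.023 0.04 ] [254. 140.]
top lemon 0.38 [ 0.539 -0.153  0.042] [338. 244.]
top kitchen_timer 0.78 [0.763 0.132 0.037] [204. 141.]
top mug 0.59 [ 0.755 -0.135  0.034] [327. 144.]
top mug 0.29 [0.763 0.021 0.043] [255. 140.]
top catch_ref 0.85 [0.575 0.109 0.077] [210. 226.]
side lid_panel 0.83 [0.572 0.095 0.078] [236. 207.]
side catch_pivot 0.7 [0.551 0.061 0.06 ] [235. 221.]
side garlic 0.95 [ 0.532 -0.177  0.03 ] [285. 277.]
side garlic 0.67 [ 0.55  -0.061  0.029] [262. 252.]
side lemon 0.79 [0.766 0.009 0.038] [324. 216.]
side kitchen_timer 0.68 [0.764 0.126 0.024] [297. 208.]
side mug 0.55 [ 0.754 -0.155  0.067] [367. 228.]
side catch_ref 0.73 [0.551 0.061 0.062] [235. 220.]
```

View pics/top0.png

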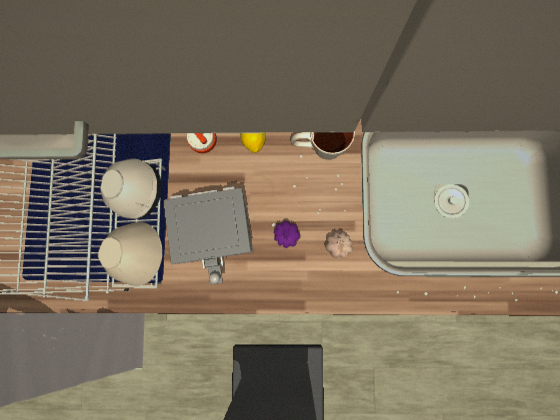

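View pics/side0.png

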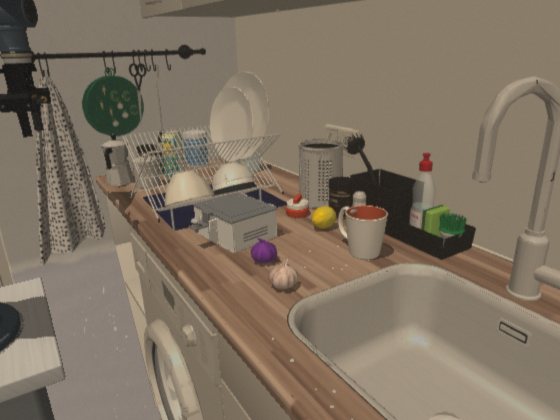

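The top view shows the keeper at about (207,226), with its catch pad at (215,278) on the robot side. Two things could be taken for the garlic: the purple bulb at (287,232) and the white one at (338,243). I choose the white one. Next is a close crop of it and the keeper's pose.

```bash
cat > h.py <<'E'
from rig import bot, imaging, finder
import cv2, numpy as np
def ray(d,uv,z):
    uv=np.atleast_2d(uv).astype(float); K,R,t=d['camera_matrix'],d['R'],d['t']
    w=(np.c_[uv,np.ones(len(uv))]@np.linalg.inv(K).T)@R   # R^T * dir
    c=-R.T@t; return c+w*((z-c[2])/w[:,2])[:,None]
def proj(d,X):
    p=(d['R']@np.atleast_2d(X).T).T+d['t']; p=p@d['camera_matrix'].T; return p[:,:2]/p[:,2:]
E
python3 - <<'E'
from h import *
d=imaging.capture('top'); f=d['frame']
print('cam',-d['R'].T@d['t'])
for n,z in [('lid_panel',.076),('garlic',.03),('catch_pivot',.07)]:
    for o in finder.outline_of('top',n)[:2]:
        m=o['pixels']; v,u=np.nonzero(m); P=ray(d,np.c_[u,v],z)[:,:2]
        r=cv2.minAreaRect((P*1000).astype(np.float32)); print(n,o['confidence'],m.sum(),u.min(),u.max(),v.min(),v.max(),r, 'mean',P.mean(0))
for uv in [(165,197),(241,187),(251,251),(172,263)]: print(uv,ray(d,uv,.076)[0])
print('pad',ray(d,(215,278),.075))
cv2.imwrite('pics/crop1.png',cv2.resize(f[180:290,160:360,::-1],None,fx=4,fy=4,interpolation=cv2.INTER_CUBIC))
d2=imaging.capture('side')
for o in finder.outline_of('side','garlic')[:2]:
    v,u=np.nonzero(o['pixels']); print(u.min(),u.max(),v.min(),v.max(),u.mean(),v.mean())
E
```

```text
cam [ 0.50367376 -0.05748306  0.93065189]
garlic 0.78 501 274 299 221 246 ((561.854736328125, -46.20512771606445), (52.4775390625, 52.46087646484375), 18.3173828125) mean [ 0.5615516  -0.04647684]
garlic 0.55 488 326 352 232 256 ((539.3911743164062, -158.16067504882812), (53.48055648803711, 50.49846649169922), 39.34720993041992) mean [ 0.53908349 -0.15803329]
catch_pivot 0.89 5795 164 251 188 283 ((553.4090576171875, 111.71726989746094), (191.12904357910156, 169.559814453125), 8.130228996276855) mean [0.57117542 0.11442334]
catch_pivot 0.31 5170 165 249 188 263 ((577.4086303710938, 116.51826477050781), (137.59596252441406, 165.0743865966797), 8.344440460205078) mean [0.5763424  0.11644802]
(165, 197) [0.63469576 0.20238992 0.076     ]
(241, 187) [0.65463752 0.04567179 0.076     ]
(251, 251) [0.52388234 0.02416342 0.076     ]
(172, 263) [0.49987014 0.18394667 0.076     ]
pad [[0.46999289 0.09630513 0.075     ]]
251 276 239 262 263.0682302771855 251.73560767590618
269 296 260 288 282.64944649446494 275.6328413284133
```

View pics/crop1.png

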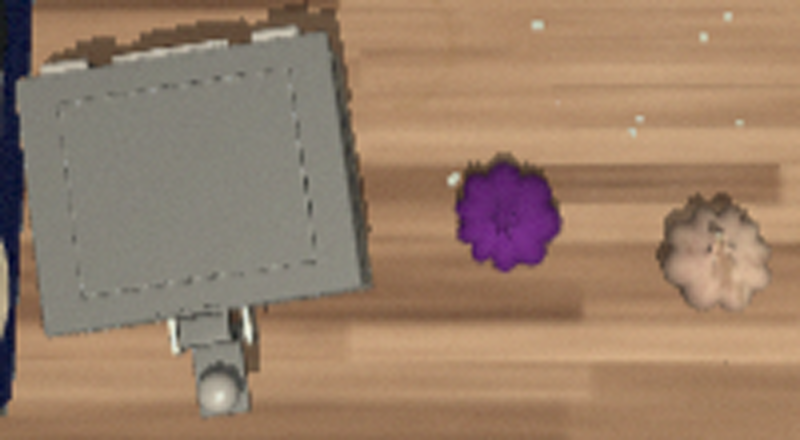

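The crop confirms that the white bulb at top-image pixel (338,243) is the garlic; the other one, at (287,234), is purple. The keeper is yawed about 8°, with the pad dome at (215,277.5). Next I triangulate the garlic and check the height of the nearby bowl.

```bash
python3 - <<'E'
from h import *
from scipy.optimize import least_squares as ls
d=imaging.capture('top'); d2=imaging.capture('side')
q=np.array([(16,82),(325,35),(370,285),(48,333)])/4+np.array([160,180])-.375
c=ray(d,q,.076)[:,:2]
L=np.array([(69,82),(69,-82),(-65,-82),(-65,82)])/1e3
def bx(p,P): 
    a=p[2]; return P@np.array([[np.cos(a),np.sin(a)],[-np.sin(a),np.cos(a)]])+p[:2]
r=ls(lambda p:(bx(p,L)-c).ravel(),[.57,.11,.14]); p=r.x
print('box',p[:2],np.degrees(p[2]),'res mm',np.round(r.fun*1000,1),'catch',bx(p,np.array([[-.107,0]])))
print('pad pix',ray(d,(214.9,277.1),.075))
print('side reproj lid',proj(d2,np.c_[bx(p,L),[.076]*4]).round(0).tolist(),'pad',proj(d2,[*bx(p,np.array([[-.107,0]]))[0],.075]))
def tri(a,b):
    s=ls(lambda X:np.r_[proj(d,X)[0]-a,proj(d2,X)[0]-b],[.54,0,.05]); return s.x.round(4),s.fun.round(1)
print('garlic',tri((338.7,244),(283,277)))
print('bowl2 top',tri((118,240),(188,171)),tri((108,254),(178,175)))
for z in (0,.05,.1,.14): print(z,ray(d,[(162,240),(162,280),(158,190)],z).round(3).tolist())
cv2.imwrite('pics/side_c.png',cv2.resize(d2['frame'][140:300,120:320,::-1],None,fx=3.7,fy=3.7,interpolation=cv2.INTER_CUBIC))
E
```

```text
box [0.57408627 0.11407707] 8.969388078873346 res mm [ 1.2  0.8  3.2 -2.1 -1.5  1.1 -3.   0.2] catch [[0.46839469 0.09739505]]
pad pix [[0.47177892 0.09653754 0.075     ]]
side reproj lid [[237.0, 191.0], [278.0, 207.0], [231.0, 222.0], [192.0, 204.0]] pad [[194.57683731 217.35438434]]
garlic (array([ 0.5399, -0.1582,  0.019 ]), array([-0.,  0.,  0., -0.]))
bowl2 top (array([0.5384, 0.276 , 0.1302]), array([-1.1,  2.8,  4.1,  0.1])) (array([0.514 , 0.2985, 0.1183]), array([-0.7,  1.7,  2.5,  0.1]))
0 [[0.55, 0.229, 0.0], [0.463, 0.226, 0.0], [0.662, 0.242, 0.0]]
0.05 [[0.548, 0.214, 0.05], [0.465, 0.211, 0.05], [0.654, 0.226, 0.05]]
0.1 [[0.545, 0.198, 0.1], [0.467, 0.196, 0.1], [0.645, 0.21, 0.1]]
0.14 [[0.543, 0.186, 0.14], [0.469, 0.184, 0.14], [0.638, 0.197, 0.14]]
```

View pics/side_c.png

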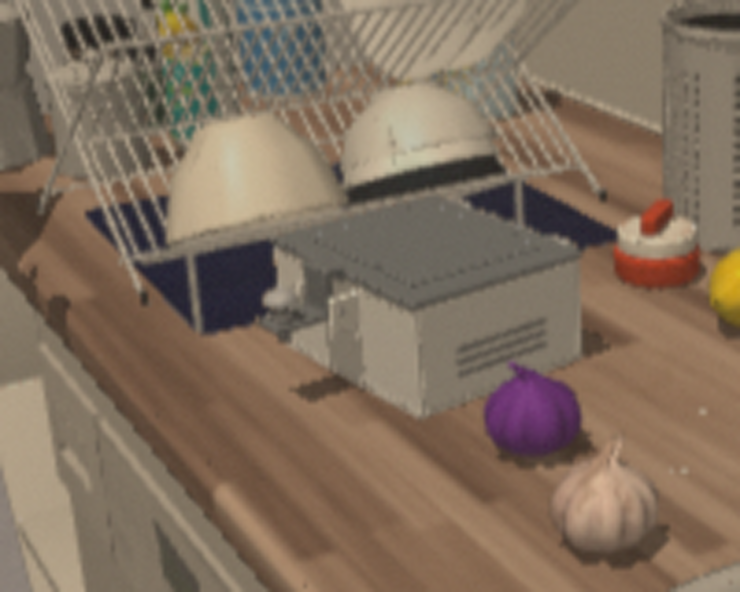

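The garlic is at (0.540, -0.158), and the pad is at about (0.470, 0.097). The side crop puts the rack and bowls close to the keeper's left side, at crop pixels (250,180) and (200,300), so the gripper body has to stay below y≈0.195 there. I'll move above the pad with the fingers shut.

Call:
play_rows --motion '[[[-0.026, -0.023, 0, 0, 0, -3.6], [-0.051, -0.047, 0, 0, 0, -7.2], [-0.077, -0.07, 0, 0, 0, -10.9], [-0.102, -0.094, 0, 0, 0, -14.5], [-0.128, -0.117, 0, 0, 0, -18.1], [-0.153, -0.14, 0, 0, 0, -21.8], [-0.179, -0.164, 0, 0, 0, -25.4], [-0.204, -0.187, 0, 0, 0, -29]]]' --fingers 0

```text
time_s: 1.97
position: [0.342, 0.3404, 0.2415]
tcp_rot: [[-0.987, -0.16, 0.001], [-0.16, 0.987, 0.0], [-0.001, 0.0, -1.0]]
force: [-0.0, -0.0, -0.8]
opening: 0.484
grasp_force: 0.0
```

```bash
cat > to.py <<'E'
import sys; from h import *
s=bot.read_state(); R=np.array(s['tcp_rot']); x=np.array(s['position'])
T=np.array(eval(sys.argv[1])); print(s['time_s'],x.round(4),'yangle',np.degrees(np.arctan2(R[1,1],R[0,1])).round(1),'F',np.round(s['force'],1),'open',s['opening'],'j6',s['joint_positions'][5])
print('tool delta',(R.T@(T-x)).round(4))
E
python3 to.py "[.470,.097,.13]"
```

```text
1.9667 [0.342  0.3404 0.2415] yangle 99.2 F [-0.  -0.  -0.8] open 0.48422548590298037 j6 -67.63341714778167
tool delta [-0.0874 -0.2608  0.1115]
```

Call:
play_rows --motion '[[[-0.011, -0.033, 0, 0, 0, 0], [-0.022, -0.065, 0, 0, 0, 0], [-0.033, -0.098, 0.0, 0, 0, 0], [-0.044, -0.13, 0.0, 0, 0, 0], [-0.055, -0.163, 0.01, 0, 0, 0], [-0.066, -0.196, 0.03, 0, 0, 0], [-0.077, -0.228, 0.05, 0, 0, 0], [-0.0875, -0.261, 0.06, 0, 0, 0]]]'

```text
time_s: 2.63
position: [0.4685, 0.0962, 0.1799]
tcp_rot: [[-0.988, -0.156, -0.002], [-0.156, 0.988, 0.0], [0.002, 0.0, -1.0]]
force: [0.5, 0.3, -0.4]
opening: 0.006
grasp_force: 0.0
```

Call:
play_rows --motion '[[[0, 0, 0.015, 0, 0, 0], [0, 0, 0.03, 0, 0, 0], [0, 0, 0.045, 0, 0, 0], [0, 0, 0.056, 0, 0, 0], [0, 0, 0.062, 0, 0, 0], [0, 0, 0.066, 0, 0, 0], [0, 0, 0.066, 0, 0, 0], [0, 0, 0.066, 0, 0, 0]]]'

```text
time_s: 3.3
position: [0.469, 0.0979, 0.1156]
tcp_rot: [[-0.988, -0.157, 0.001], [-0.157, 0.988, -0.0], [-0.001, -0.0, -1.0]]
force: [-0.5, -0.4, -0.6]
opening: 0.006
grasp_force: 0.0
```

```bash
python3 to.py "[.470,.097,.104]"; python3 - <<'E'
from h import *
d=imaging.capture('side');a=cv2.resize(d['frame'][150:270,140:290,::-1],(500,400),interpolation=2)
cv2.imwrite('pics/press0.png',a)
E
```

```text
3.3 [0.469  0.0979 0.1156] yangle 99.0 F [-0.5 -0.4 -0.6] open 0.005650785579463266 j6 -100.62875493158111
tool delta [-0.0008 -0.0011  0.0116]
```

View pics/press0.png

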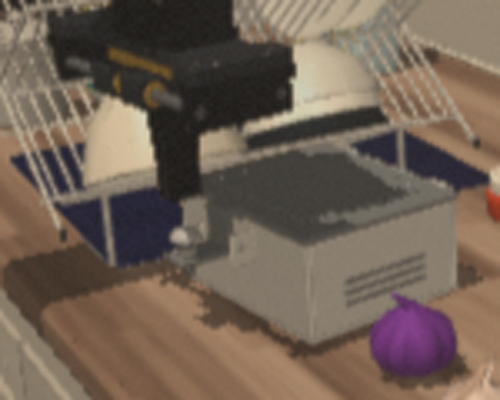

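The fingertips are over the pad dome at crop pixel (180,237), with a gap below them. I'll descend slowly from here.

Call:
play_rows --motion '[[[0, 0, 0.0015, 0, 0, 0], [0, 0, 0.003, 0, 0, 0], [0, 0, 0.0045, 0, 0, 0], [0, 0, 0.006, 0, 0, 0], [0, 0, 0.0075, 0, 0, 0], [0, 0, 0.009, 0, 0, 0], [0, 0, 0.0098, 0, 0, 0], [0, 0, 0.0106, 0, 0, 0]]]'

```text
time_s: 4.02
position: [0.4686, 0.0978, 0.1045]
tcp_rot: [[-0.988, -0.157, -0.0], [-0.157, 0.988, 0.0], [0.0, 0.0, -1.0]]
force: [-0.3, 0.3, -0.5]
opening: 0.002
grasp_force: 0.0
```

Call:
play_rows --motion '[[[0, 0, 0.0008, 0, 0, 0], [0, 0, 0.0016, 0, 0, 0], [0, 0, 0.0024, 0, 0, 0], [0, 0, 0.0032, 0, 0, 0]]]'

```text
time_s: 4.35
position: [0.4687, 0.0978, 0.1014]
tcp_rot: [[-0.988, -0.157, 0.0], [-0.157, 0.988, -0.0], [-0.0, -0.0, -1.0]]
force: [-0.1, -0.3, -0.4]
opening: 0.004
grasp_force: 0.0
```

Call:
play_rows --motion '[[[0, 0, 0.0008, 0, 0, 0], [0, 0, 0.0016, 0, 0, 0], [0, 0, 0.0024, 0, 0, 0], [0, 0, 0.0032, 0, 0, 0]]]'

```text
time_s: 4.68
position: [0.4687, 0.0979, 0.0982]
tcp_rot: [[-0.988, -0.157, 0.0], [-0.157, 0.988, -0.0], [-0.0, -0.0, -1.0]]
force: [-0.1, -0.4, 0.2]
opening: 0.004
grasp_force: 0.0
```

Call:
play_rows --motion '[[[0, 0, 0.0008, 0, 0, 0], [0, 0, 0.0016, 0, 0, 0], [0, 0, 0.0024, 0, 0, 0], [0, 0, 0.0032, 0, 0, 0]]]'

```text
time_s: 5.02
position: [0.4687, 0.0978, 0.095]
tcp_rot: [[-0.988, -0.157, 0.0], [-0.157, 0.988, -0.0], [-0.0, -0.0, -1.0]]
force: [-1.0, -0.4, 0.4]
opening: 0.007
grasp_force: 0.0
```

Call:
play_rows --motion '[[[0, 0, 0.0008, 0, 0, 0], [0, 0, 0.0016, 0, 0, 0], [0, 0, 0.0024, 0, 0, 0], [0, 0, 0.0032, 0, 0, 0]]]'

```text
time_s: 5.35
position: [0.4687, 0.0978, 0.0918]
tcp_rot: [[-0.988, -0.157, -0.0], [-0.157, 0.988, -0.0], [0.0, -0.0, -1.0]]
force: [-0.6, -0.1, 4.7]
opening: 0.003
grasp_force: 1.9
```

Contact: Fz is 4.7 N. I'll press on in small steps.

Call:
play_rows --motion '[[[0, 0, 0.0008, 0, 0, 0], [0, 0, 0.0016, 0, 0, 0], [0, 0, 0.0024, 0, 0, 0]]]'

```text
time_s: 5.6
position: [0.4681, 0.0978, 0.0897]
tcp_rot: [[-0.988, -0.157, -0.001], [-0.157, 0.988, -0.0], [0.001, 0.0, -1.0]]
force: [-2.7, -0.6, 6.3]
opening: 0.001
grasp_force: 3.0
```

```bash
cat > lid.py <<'E'
from h import *
d=imaging.capture('side'); s=bot.read_state()
print(s['time_s'],np.round(s['force'],1),[ (np.round(r['at'],3).tolist(),round(r['confidence'],2)) for r in finder.recognise('side','lid_panel')[:2]])
E
python3 lid.py
```

```text
5.65 [-1.9 -0.   5.5] [([0.573, 0.092, 0.077], 0.93), ([0.53, -0.177, 0.031], 0.59)]
```

Call:
play_rows --motion '[[[0, 0, 0.0008, 0, 0, 0], [0, 0, 0.0016, 0, 0, 0]]]'

```text
time_s: 5.87
position: [0.4679, 0.0978, 0.0882]
tcp_rot: [[-0.988, -0.157, -0.001], [-0.157, 0.988, -0.0], [0.001, 0.0, -1.0]]
force: [-2.4, 0.2, 6.9]
opening: 0.006
grasp_force: 3.5
```

```bash
python3 lid.py
```

```text
5.9167 [-2.8 -0.1  6.4] [([0.574, 0.092, 0.08], 0.57), ([0.552, 0.06, 0.06], 0.45)]
```

Call:
play_rows --motion '[[[0, 0, 0.0006, 0, 0, 0], [0, 0, 0.0012, 0, 0, 0]]]'

```text
time_s: 6.13
position: [0.4678, 0.0978, 0.0871]
tcp_rot: [[-0.988, -0.157, -0.002], [-0.157, 0.988, -0.0], [0.002, 0.0, -1.0]]
force: [-2.4, -0.1, 7.5]
opening: 0.011
grasp_force: 3.8
```

```bash
python3 lid.py
```

```text
6.1833 [-2.2 -0.4  7.5] [([0.576, 0.095, 0.078], 0.68)]
```

Call:
play_rows --motion '[[[0, 0, 0.0006, 0, 0, 0], [0, 0, 0.001, 0, 0, 0], [0, 0, 0.001, 0, 0, 0]]]'

```text
time_s: 6.48
position: [0.4677, 0.0978, 0.086]
tcp_rot: [[-0.988, -0.157, -0.002], [-0.157, 0.988, -0.0], [0.002, 0.0, -1.0]]
force: [-2.5, -0.9, 7.7]
opening: 0.001
grasp_force: 3.9
```

```bash
python3 lid.py
```

```text
6.5333 [-2.8 -0.3  7.5] [([0.594, 0.045, 0.114], 0.56)]
```

The lid seems to be rising, so I'll hold still until it finishes.

Call:
play_rows --motion '[[[0, 0, 0, 0, 0, 0], [0, 0, 0, 0, 0, 0], [0, 0, 0, 0, 0, 0], [0, 0, 0, 0, 0, 0], [0, 0, 0, 0, 0, 0], [0, 0, 0, 0, 0, 0], [0, 0, 0, 0, 0, 0], [0, 0, 0, 0, 0, 0]]]'

```text
time_s: 7.25
position: [0.4677, 0.0978, 0.0861]
tcp_rot: [[-0.988, -0.157, -0.002], [-0.157, 0.988, -0.0], [0.002, 0.0, -1.0]]
force: [-2.9, -1.4, 8.3]
opening: 0.005
grasp_force: 3.9
```

```bash
python3 lid.py; python3 - <<'E'
from h import *
d=imaging.capture('side');a=cv2.resize(d['frame'][130:310,140:340,::-1],(600,540),interpolation=2)
cv2.imwrite('pics/press1.png',a)
E
```

```text
7.3 [-2.3 -0.5  8.2] [([0.658, 0.118, 0.142], 0.56)]
```

View pics/press1.png

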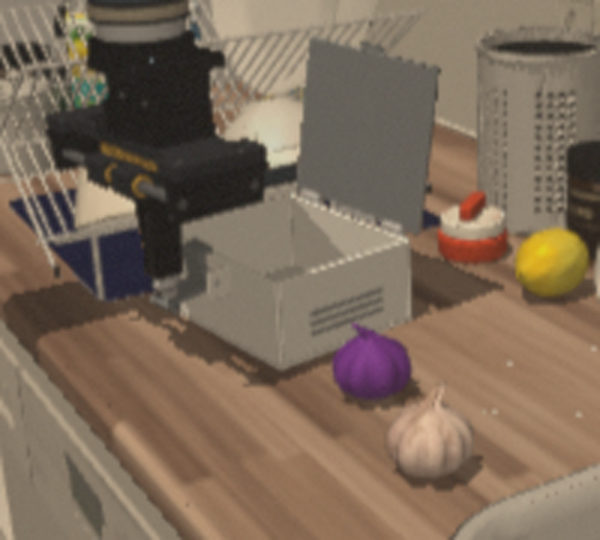

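The side view shows the lid fully open at crop pixel (370,140). I'll lift off and move over to the white garlic.

Call:
play_rows --motion '[[[0, 0, -0.002, 0, 0, 0], [0, 0, -0.005, 0, 0, 0], [0, 0, -0.01, 0, 0, 0], [0, 0, -0.02, 0, 0, 0], [0, 0, -0.04, 0, 0, 0], [0, 0, -0.065, 0, 0, 0], [0, 0, -0.09, 0, 0, 0], [0, 0, -0.105, 0, 0, 0]]]'

```text
time_s: 8.07
position: [0.4693, 0.0978, 0.1928]
tcp_rot: [[-0.988, -0.157, 0.003], [-0.157, 0.988, -0.0], [-0.002, -0.001, -1.0]]
force: [0.7, -0.0, 0.1]
opening: 0.002
grasp_force: 0.0
```

```bash
python3 to.py "[.540,-.158,.19]"
```

```text
8.0667 [0.4693 0.0978 0.1928] yangle 99.0 F [ 0.7 -0.   0.1] open 0.00190827444534427 j6 -100.6303298428027
tool delta [-0.0296 -0.2638  0.003 ]
```

Call:
play_rows --motion '[[[-0.004, -0.033, 0, 0, 0, 6.75], [-0.007, -0.066, 0, 0, 0, 13.5], [-0.011, -0.099, 0, 0, 0, 20.25], [-0.015, -0.132, 0, 0, 0, 27], [-0.018, -0.165, 0, 0, 0, 33.75], [-0.022, -0.198, 0, 0, 0, 40.5], [-0.026, -0.231, 0, 0, 0, 47.25], [-0.0296, -0.264, 0, 0, 0, 54]]]' --fingers 0.08

```text
time_s: 8.73
position: [0.5392, -0.1598, 0.1906]
tcp_rot: [[-0.703, 0.711, -0.001], [0.711, 0.703, 0.0], [0.001, -0.0, -1.0]]
force: [0.3, 0.5, 1.0]
opening: 0.522
grasp_force: 0.0
```

Call:
play_rows --motion '[[[0, 0, 0.01, 0, 0, 0], [0, 0, 0.01, 0, 0, 0], [0, 0, 0.01, 0, 0, 0]]]'

```text
time_s: 8.98
position: [0.538, -0.1575, 0.1797]
tcp_rot: [[-0.707, 0.707, -0.003], [0.707, 0.707, 0.002], [0.004, -0.001, -1.0]]
force: [0.5, 0.0, 0.7]
opening: 0.758
grasp_force: 0.0
```

```bash
python3 to.py "[.540,-.158,.027]"; python3 - <<'E'
from h import *
s=bot.read_state()
for c in ['wrist','top']:
    d=imaging.capture(c); print(c,[(np.round(r['at'],3).tolist(),round(r['confidence'],2)) for r in finder.recognise(c,'garlic')[:3]])
    if c=='wrist':
        print('expected',proj(d,[[.540,-.158,.03],[.562,-.046,.03]]).round())
        for o in finder.outline_of(c,'garlic')[:2]:
            v,u=np.nonzero(o['pixels']); P=ray(d,np.c_[u,v],.03); print('outl',u.min(),u.max(),v.min(),v.max(),(P.min(0)+P.max(0))/2,P.max(0)-P.min(0))
        cv2.imwrite('pics/w1.png',d['frame'][:,:,::-1])
E
```

```text
8.9833 [ 0.538  -0.1575  0.1797] yangle 45.0 F [0.5 0.  0.7] open 0.7575606468149177 j6 -72.79098012779569
tool delta [-0.0024  0.0012  0.1527]
wrist [([0.536, -0.157, 0.037], 0.91), ([0.556, -0.048, 0.038], 0.88)]
expected [[285. 204.]
 [403. 128.]]
outl 362 435 94 163 [ 0.56015244 -0.04957473  0.03      ] [5.78876451e-02 5.52500199e-02 1.11022302e-16]
outl 252 316 172 233 [ 0.5382678  -0.15845823  0.03      ] [0.05428736 0.05555314 0.        ]
top [([0.564, -0.048, 0.038], 0.92), ([0.613, 0.124, 0.041], 0.39)]
```

View pics/w1.png

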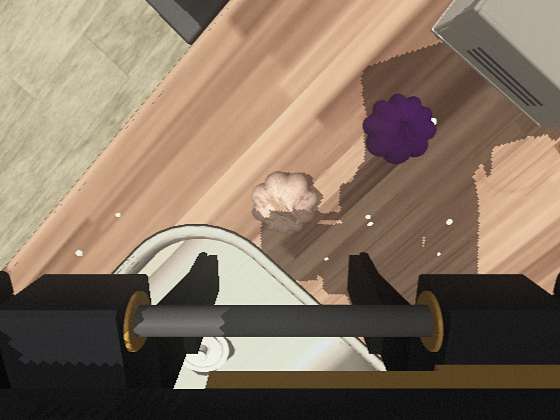

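The wrist view shows the white bulb at (285,202), centred between the fingers, with the sink rim clear of the left finger. I'll descend.

Call:
play_rows --motion '[[[-0.0007, 0, 0.03, 0, 0, 0], [-0.0007, 0, 0.06, 0, 0, 0], [-0.0007, 0, 0.085, 0, 0, 0], [-0.0007, 0, 0.105, 0, 0, 0], [-0.0007, 0, 0.12, 0, 0, 0], [-0.0007, 0, 0.135, 0, 0, 0], [-0.0007, 0, 0.147, 0, 0, 0], [-0.0007, 0, 0.153, 0, 0, 0]]]'

```text
time_s: 9.9
position: [0.5393, -0.1579, 0.0265]
tcp_rot: [[-0.708, 0.706, -0.002], [0.706, 0.708, 0.001], [0.002, -0.001, -1.0]]
force: [0.2, 0.3, -1.2]
opening: 0.916
grasp_force: 0.0
```

Call:
play_rows --motion '[[[0, 0, 0, 0, 0, 0], [0, 0, 0, 0, 0, 0], [0, 0, 0, 0, 0, 0], [0, 0, 0, 0, 0, 0], [0, 0, 0, 0, 0, 0], [0, 0, 0, 0, 0, 0]]]' --fingers 0.045

```text
time_s: 10.4
position: [0.5403, -0.1591, 0.0286]
tcp_rot: [[-0.707, 0.707, 0.001], [0.707, 0.707, -0.001], [-0.002, 0.0, -1.0]]
force: [-0.4, -0.7, 3.5]
opening: 0.644
grasp_force: 30.0
```

Call:
play_rows --motion '[[[0, 0, -0.003, 0, 0, 0], [0, 0, -0.01, 0, 0, 0], [0, 0, -0.03, 0, 0, 0], [0, 0, -0.055, 0, 0, 0], [0, 0, -0.08, 0, 0, 0], [0, 0, -0.11, 0, 0, 0], [0, 0, -0.135, 0, 0, 0], [0, 0, -0.152, 0, 0, 0]]]'

```text
time_s: 11.07
position: [0.5405, -0.159, 0.1828]
tcp_rot: [[-0.707, 0.707, 0.003], [0.707, 0.707, -0.002], [-0.003, 0.001, -1.0]]
force: [0.1, -0.2, -0.5]
opening: 0.643
grasp_force: 30.0
```

```bash
python3 to.py "[.577,.097,.18]"; python3 - <<'E'
from h import *
d=imaging.capture('top')
# refine box pose from open rim
cv2.imwrite('pics/t2.png',cv2.resize(d['frame'][120:300,90:290,::-1],None,fx=3.3,fy=3.3,interpolation=cv2.INTER_CUBIC))
p=np.array([.574,.114]);a=np.radians(8.97);R=np.array([[np.cos(a),-np.sin(a)],[np.sin(a),np.cos(a)]])
L=np.array([(65,80),(65,-80),(-65,-80),(-65,80)])/1e3
print(((proj(d,np.c_[L@R.T+p,[.07]*4])-[90,120]+.5)*3.3).round())
s=bot.read_state();print(s['opening'],s['grasp_force'])
E
```

```text
11.0667 [ 0.5405 -0.159   0.1828] yangle 45.0 F [ 0.1 -0.2 -0.5] open 0.6433907402113838 j6 -72.78306203373975
tool delta [0.1552 0.2069 0.0025]
[[250. 271.]
 [502. 231.]
 [533. 437.]
 [277. 478.]]
0.6410775525630872 30.014857281459513
```

View pics/t2.png

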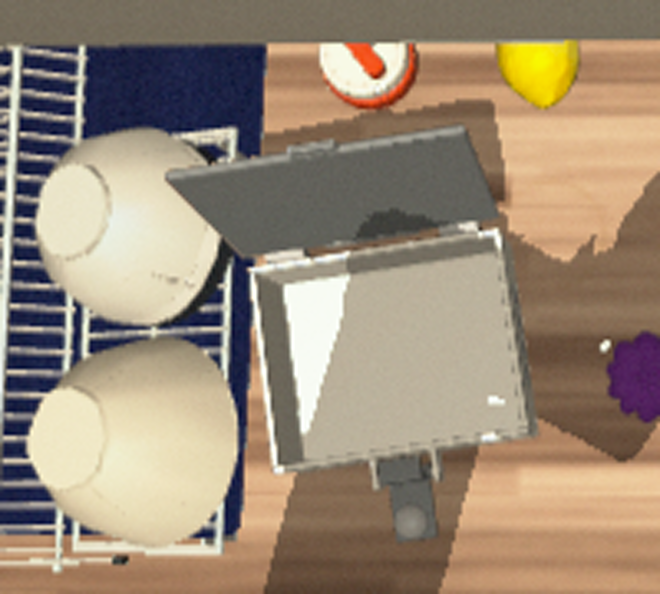

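The crop shows the empty open keeper with its rim exactly where predicted, and the rack rail at crop column 238. I'll carry the garlic over, offset about 20 mm to the right so the gripper body clears the bowls.

Call:
play_rows --motion '[[[0.015, 0.02, 0, 0, 0, -5], [0.036, 0.048, 0, 0, 0, -11], [0.057, 0.076, 0, 0, 0, -17], [0.078, 0.104, 0, 0, 0, -23], [0.099, 0.132, 0, 0, 0, -29], [0.12, 0.16, 0, 0, 0, -35], [0.14, 0.187, 0, 0, 0, -41], [0.153, 0.2047, 0, 0, 0, -45]]]'

```text
time_s: 11.78
position: [0.5757, 0.0974, 0.1793]
tcp_rot: [[-1.0, -0.007, -0.001], [-0.007, 1.0, 0.001], [0.001, 0.001, -1.0]]
force: [0.4, -1.1, 0.1]
opening: 0.643
grasp_force: 30.0
```

Call:
play_rows --motion '[[[0, 0, 0, 0, 0, 0], [0, 0, 0.005, 0, 0, 0], [0, 0, 0.01, 0, 0, 0]]]'

```text
time_s: 12.03
position: [0.576, 0.0937, 0.1692]
tcp_rot: [[-1.0, 0.0, -0.0], [0.0, 1.0, -0.001], [0.0, -0.001, -1.0]]
force: [0.5, 0.6, -1.0]
opening: 0.645
grasp_force: 30.0
```

```bash
python3 to.py "[.577,.094,.05]"
```

```text
12.0333 [0.576  0.0937 0.1692] yangle 90.0 F [ 0.5  0.6 -1. ] open 0.6451490871201685 j6 -91.67029812570777
tool delta [-0.0011  0.0003  0.1192]
```

Call:
play_rows --motion '[[[0, 0, 0.01, 0, 0, 0], [0, 0, 0.03, 0, 0, 0], [0, 0, 0.05, 0, 0, 0], [0, 0, 0.07, 0, 0, 0], [0, 0, 0.09, 0, 0, 0], [0, 0, 0.105, 0, 0, 0], [0, 0, 0.115, 0, 0, 0], [0, 0, 0.12, 0, 0, 0]]]'

```text
time_s: 12.7
position: [0.575, 0.0929, 0.0474]
tcp_rot: [[-1.0, 0.002, -0.004], [0.002, 1.0, 0.0], [0.004, 0.0, -1.0]]
force: [-0.2, 0.3, -0.4]
opening: 0.646
grasp_force: 30.0
```

Call:
play_rows --motion '[[[0, 0, 0.002, 0, 0, 0], [0, 0, 0.004, 0, 0, 0], [0, 0, 0.006, 0, 0, 0], [0, 0, 0.008, 0, 0, 0], [0, 0, 0.01, 0, 0, 0], [0, 0, 0.011, 0, 0, 0]]]'

```text
time_s: 13.2
position: [0.5765, 0.0943, 0.0389]
tcp_rot: [[-1.0, -0.0, 0.001], [-0.0, 1.0, -0.0], [-0.001, -0.0, -1.0]]
force: [-0.7, 0.2, -1.0]
opening: 0.643
grasp_force: 30.0
```

Call:
play_rows --motion '[[[0, 0, 0.0007, 0, 0, 0], [0, 0, 0.0014, 0, 0, 0], [0, 0, 0.0021, 0, 0, 0], [0, 0, 0.0028, 0, 0, 0], [0, 0, 0.0035, 0, 0, 0], [0, 0, 0.004, 0, 0, 0]]]'

```text
time_s: 13.7
position: [0.5763, 0.0942, 0.0346]
tcp_rot: [[-1.0, -0.0, -0.0], [-0.0, 1.0, -0.0], [0.0, -0.0, -1.0]]
force: [-0.3, -0.2, -0.1]
opening: 0.642
grasp_force: 30.0
```

Call:
play_rows --motion '[[[0, 0, 0.0005, 0, 0, 0], [0, 0, 0.001, 0, 0, 0]]]'

```text
time_s: 13.87
position: [0.5763, 0.0942, 0.0336]
tcp_rot: [[-1.0, -0.0, 0.0], [-0.0, 1.0, -0.0], [-0.0, -0.0, -1.0]]
force: [-0.4, 0.1, -0.3]
opening: 0.643
grasp_force: 30.0
```

Call:
play_rows --motion '[[[0, 0, 0.0005, 0, 0, 0], [0, 0, 0.001, 0, 0, 0], [0, 0, 0.001, 0, 0, 0]]]'

```text
time_s: 14.12
position: [0.5763, 0.0942, 0.0326]
tcp_rot: [[-1.0, -0.0, -0.0], [-0.0, 1.0, 0.0], [0.0, 0.0, -1.0]]
force: [0.2, -0.4, -0.1]
opening: 0.644
grasp_force: 30.0
```

Call:
play_rows --motion '[[[0, 0, 0.0005, 0, 0, 0], [0, 0, 0.001, 0, 0, 0], [0, 0, 0.001, 0, 0, 0]]]'

```text
time_s: 14.37
position: [0.5763, 0.0942, 0.0325]
tcp_rot: [[-1.0, -0.0, 0.0], [-0.0, 1.0, -0.0], [-0.0, -0.0, -1.0]]
force: [-2.3, -0.1, 6.3]
opening: 0.644
grasp_force: 30.0
```

The bulb is on the floor at 6 N. I'll ease off slightly and release.

Call:
play_rows --motion '[[[0, 0, -0.0005, 0, 0, 0], [0, 0, -0.0005, 0, 0, 0]]]'

```text
time_s: 14.53
position: [0.5764, 0.0942, 0.0326]
tcp_rot: [[-1.0, -0.0, 0.0], [-0.0, 1.0, -0.0], [-0.0, -0.0, -1.0]]
force: [-1.4, -0.5, 3.9]
opening: 0.643
grasp_force: 30.0
```

Call:
play_rows --motion '[[[0, 0, 0, 0, 0, 0], [0, 0, 0, 0, 0, 0], [0, 0, 0, 0, 0, 0], [0, 0, 0, 0, 0, 0], [0, 0, 0, 0, 0, 0], [0, 0, 0, 0, 0, 0]]]' --fingers 0.069

```text
time_s: 15.03
position: [0.5762, 0.0942, 0.032]
tcp_rot: [[-1.0, -0.0, -0.0], [-0.0, 1.0, -0.0], [0.0, -0.0, -1.0]]
force: [-1.2, 0.1, 0.1]
opening: 0.79
grasp_force: 0.0
```

Call:
play_rows --motion '[[[0, 0, -0.004, 0, 0, 0], [0, 0, -0.01, 0, 0, 0], [0, 0, -0.02, 0, 0, 0], [0, 0, -0.04, 0, 0, 0], [0, 0, -0.065, 0, 0, 0], [0, 0, -0.095, 0, 0, 0], [0, 0, -0.125, 0, 0, 0], [0, 0, -0.145, 0, 0, 0]]]'

```text
time_s: 15.7
position: [0.5774, 0.0942, 0.1811]
tcp_rot: [[-1.0, -0.0, 0.005], [-0.0, 1.0, -0.0], [-0.005, -0.0, -1.0]]
force: [0.0, -0.2, 0.9]
opening: 0.794
grasp_force: 0.0
```

Call:
play_rows --motion '[[[0.02, 0, 0, 0, 0, 0], [0.045, 0, 0, 0, 0, 0], [0.07, 0, 0, 0, 0, 0], [0.095, 0, 0, 0, 0, 0], [0.11, -0.02, -0.01, 0, 0, 0], [0.12, -0.05, -0.02, 0, 0, 0], [0.12, -0.07, -0.02, 0, 0, 0], [0.12, -0.07, -0.02, 0, 0, 0]]]'

```text
time_s: 16.37
position: [0.4567, 0.0216, 0.1989]
tcp_rot: [[-1.0, 0.002, 0.003], [0.002, 1.0, -0.002], [-0.003, -0.002, -1.0]]
force: [-0.1, -0.5, -0.5]
opening: 0.79
grasp_force: 0.0
```

```bash
python3 to.py "[.577,.094,.05]"; python3 - <<'E'
from h import *
a=imaging.capture('top')['frame'][120:300,90:370]; b=imaging.capture('side')['frame'][120:300,120:400]
cv2.imwrite('pics/end.png',cv2.resize(np.vstack([a,b])[:,:,::-1],None,fx=1.65,fy=1.65,interpolation=cv2.INTER_CUBIC))
E
```

```text
16.3667 [0.4567 0.0216 0.1989] yangle 89.9 F [-0.1 -0.5 -0.5] open 0.7900055642650458 j6 -101.11148946519086
tool delta [-0.1196  0.073   0.1491]
```

View pics/end.png

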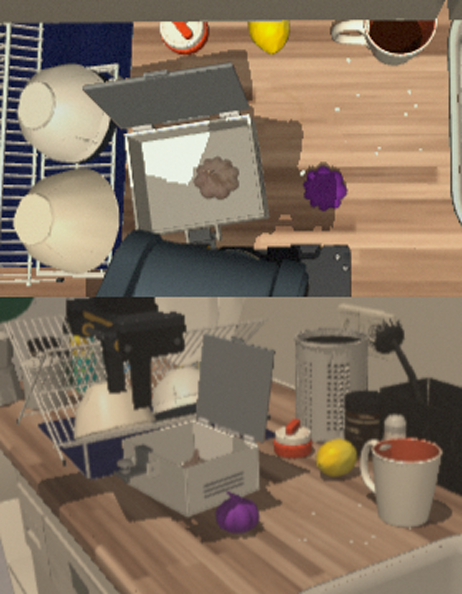

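The garlic stands in the keeper at (215,178), the lid is open, the other things are in place and the arm is clear. I'll hand in.

```bash
python3 -c "
from rig import bot; print(bot.hand_in())"
```

```text
the job is handed in; nothing more can be done
None
```

The keeper's catch was pressed at about 8 N and the lid sprang fully open; the white garlic bulb now stands on the keeper's floor, the other things look undisturbed, and the job was handed in at about 16.5 s.

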